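# Close and pump down the vacuum chamber

## Robot

A 7-joint arm with a two-finger parallel gripper is mounted at the origin on the work surface. World frame = base frame: x ahead of the robot, y to its left, z up, the work surface at z = 0. Lengths are in m, angles in rad, forces in N, time in s.
With the tool pointing down it reaches from about 0.425 to 0.875 m from the base axis. Payload 4.7 kg.
Tool frame: the origin (TCP) lies between the finger pads; the fingertips stand 11 mm ahead of it and the grasp point (between the pads) lies 8 mm behind it; z points along the fingers, y is the line along which they close (so a half turn about z gives the same grasp; the last joint's range is limited). The gripper opens to 87 mm and grips with 3 to 60 N. Pads are 19 mm wide; open, the fingers measure 117 mm over their backs; the gripper's body (75 mm by 190 mm) begins 51 mm behind the grasp point.
Start: joints at [-1.206, 0.321, -0.07, 1.45, 0.023, 1.371, -0.057], TCP at [0.223, 0.61, 0.234] pointing down, gripper open.
Joint ranges: [-2.86, 2.86], [-0.3, 2.09], [-1.38, 1.24], [0.06, 2.45], [-1.56, 4.7], [0.09, 2.05], [-2.69, 2.69]. Speed limits (rad/s): [2.57, 2.57, 3.14, 3.14, 3.14, 3.14, 3.14].

## Interface

Orientations are given as a rotation vector (axis times angle).
In Python, from bench import ctrl gives the robot as it stands. The module is installed in compiled form; this text tells all that it offers.
- The arm moves only by the shell command python3 -m inch 'ROWS' [FORCE]. ROWS is JSON, a list of rows, each an object with "slide": the shift along the tool's x, y, z scaled (see below), a list of three; "angular": the turn, a rotation vector about the tool's x, y, z scaled (see below), a list of three; "claw": the opening, from -1 (shut) to 1 (fully open). In form: [{"slide": [tx, ty, tz], "angular": [rx, ry, rz], "claw": claw}, ...]. A call has 1 to 10 rows; each row is the pose to reach, as a shift and turn from the pose commanded when the call began, along the tool's axes at that moment; what a row does not reach only later rows make up. The controller multiplies each number of a shift by 0.25 m and each number of a turn by 30 degrees. A row lasts 1/10 s, in which the tool goes at most 50 mm and 8.59 degrees, less where a joint would pass 70% of its speed; a pose out of reach is approached as far as the arm can. A call with a number of a shift or a turn outside -1 to 1 is refused whole. A call with a gripper value outside its range is refused whole. The fingers move at their own pace and stop on an object; FORCE is the grip in N (left out, the last holds). Time passes only in rows, so rows that repeat a pose let the fingers close. It gives the time, the measured TCP pose, the force, the opening and the grip force at its end, in the units of the state.
- ctrl.get_state(): the state, without advancing time (a new reading comes with each control period).
- ctrl.get_image(name): name is "scene" or "top" or "wrist"; returns a dict with "color" (480x640x3 uint8, red, green, blue), "depth" (480x640 float32, m along the optical axis (not along the pixel's ray), 0 where there is no reading), "camera_matrix" (3x3 intrinsics, pixels), "extrinsics" (4x4, takes a point from camera to world coordinates); the wrist camera has in their place "tool_from_camera" (4x4, takes a point from camera to tool coordinates, whose origin is the TCP and whose axes are the flange's). Camera axes: x right, y up, looking along -z (the intrinsics and any distortion apply to the point x, -y, -z); pixel columns grow to the right and rows downward; lengths in m; the calibration is good to about 2 mm. A picture is of the moment at which its call begins: read the wrist's pose just before it.
- ctrl.close_job(): hands the job in; it is judged then, once.
Trained networks look in the newest picture that a camera, given by its name, has taken for a name from the list of things; names that differ only in an ending like _2 or _b are one class to them, and where a whole thing is asked for, a point or a joint stands for the part that bears it (a point fixed in the world has none). Each returns a list of dicts, best first, with "confidence" (0 to 1); they miss things now and then, are a little off and sometimes report something else, mostly with a low value. They report only what shows in the picture. A call takes as long as a camera call.
- ctrl.find_in(query, camera): "bbox" ([centre column, centre row, width, height] in pixels, round what is visible of it).
- ctrl.outline_of(query, camera): "mask" (480x640 bool, what is visible of it) and "bbox" ([centre column, centre row, width, height] in pixels, round what is visible of it).
The state is a dict: "time": time; "joint_positions": joint angles; "qd": joint speeds; "joint_torque": joint torques, N m; "position": TCP position; "tool_rot": TCP orientation; "ft_force": force on the tool from outside, world axes, zero at the start; "torque": the same for the moment, N m; "grip_width": opening from 0.0 (shut) to 1.0 (fully open); "grip_force": force on a finger pad.
Only numpy, scipy, OpenCV 4.12 (cv2) and the standard library are available. Lean on these libraries where they do the work, as an engineer would, in place of code of your own. Each camera call takes 0.05 s, during which the arm holds its last target. There are 200 camera calls.

## Task

Close the hand vacuum unit: turn the white lid on the clear chamber, without lifting it off, until its brass nozzle faces the red tab and the lid drops fully home; the tab shows its place only to within some 12 degrees, so feel for the drop to either side of it. Then pump the red-padded hand lever through at least three full strokes, pressed right to the bottom and let all the way back up each time, and leave it up with the lid still home. Leave the other things on the bench where they are.

Things in the scene. Friction and masses are not known exactly. Their poses are not given: they have to be found in the camera images.
- unit: grey base plate of the hand vacuum unit, 230 (x) x 400 (y) x 15 mm, fixed to the bench, carrying chamber and pump. Origin: centre of its underside, on the bench. Chamber axis at its (0, +100) mm; lever pivot at its (+100, -120) mm, 135 mm above the bench; a gauge up to 101 mm high stands between them
- chamber: clear round chamber with an aluminium flange 164 mm across, fixed on the base plate. Origin: on its axis, at its underside (15 mm above the bench); z up, x points to the red tab. A ring seat hidden under the lid, its top 85 mm above the origin, has three slots for the lid's lugs, which fit at one angle only, with about 0.05 rad of play either way
- chamber_mark (a point): outer end of the red tab (34 x 16 mm, radial) that sticks out of the chamber's flange; 109 mm from the axis, 77 mm above the chamber's origin. The lid fits with its nozzle within 0.2 rad either side of this tab (exact angle unknown)
- lid: loose white round lid, 136 mm across, 10 mm thick, about 0.45 kg. Origin: on its axis, at the disc's underside; z up, x towards the nozzle. Below the disc a plug 91 mm across, 32 mm long centres it in the chamber (1 mm play) and three lugs stand 9 mm down. Wrongly turned it rides on the lugs, origin 94 mm above the chamber's origin; home, 85 mm above it
- lid_handle (a point): centre of the top of the lid's black bar handle, which lies across the lid's centre along its x: 70 mm long, 18 mm wide, its top 52 mm and its foot 10 mm above the lid's origin
- lid_nozzle (a point): outer tip of the lid's horizontal brass nozzle, 89 mm from the lid's axis along its x, 19 mm above its origin (nozzle 16 mm thick; it passes above the red tab)
- lever_pad (a point): centre of the top face of the red pad (46 mm along the lever, 44 mm wide) at the end of the pump's hand lever; moves with it. The lever runs from its pivot towards the unit's -x, pad 150 mm from the pivot; at rest it slopes up 0.30 rad and the pad's top is about 190 mm above the bench, at the bottom of the stroke about 116 mm
- pump_lever (a joint): angle of the hand lever: 0 at the top (sprung back there), 0.5 rad pressed to its bottom stop; needs 4 N at the pad at the start and 12 N at the bottom
- tube_rack: blue plastic tube rack with three capped tubes, 200 x 85 mm, 102 mm high; bystander. Origin: centre of its underside
- wash_bottle: white wash bottle with red cap and bent spout, 70 mm diameter, 180 mm high; bystander. Origin: centre of its underside
- beaker: glass beaker, 72 mm diameter, 85 mm high, standing behind the vacuum unit; bystander. Origin: centre of its underside
- amber_jar: amber jar with black cap, 60 mm diameter, 85 mm high, standing behind the vacuum unit; bystander. Origin: centre of its underside
- petri_dishes: stack of three petri dishes, 92 mm diameter, 45 mm high, in front of the vacuum unit; bystander. Origin: centre of its underside
- forceps: steel forceps lying flat, 135 mm long, 7 mm high; bystander. Origin: centre of its underside

How it is judged:
By the outcome, as a careful person would: the job done as asked, in the order asked, and still so for the second after the job is handed in, with the robot touching nothing.
It also fails if it takes over 72 s, if anything falls off the work surface, if the arm or the gripper's body presses on something with over 40 N, if the wrist force passes 120 N, or if a joint passes its speed limit or range.

## Working session

There is one attempt and no reset: what is moved stays moved. The work goes in short steps, Python scripts to look and compute and a shell command to move; the robot and the scene stay as the last step left them, time stands still between calls to the robot, and variables do not carry over. Pictures are saved under pics/ and viewed, at most 10 in all, crops included, and the job is handed in when it is done.

```bash
mkdir -p pics
cat > h.py <<'E'
import numpy as np, cv2
from bench import ctrl
from scipy.spatial.transform import Rotation as R
def cloud(im,E=None):
    K=im["camera_matrix"];d=im["depth"];E=im["extrinsics"] if E is None else E
    v,u=np.mgrid[:480,:640]
    p=np.stack([(u-K[0,2])/K[0,0]*d,-(v-K[1,2])/K[1,1]*d,-d,np.ones_like(d)],-1)
    return (p@np.asarray(E).T)[...,:3]
def wristE(im,s):
    T=np.eye(4);T[:3,:3]=R.from_rotvec(s["tool_rot"]).as_matrix();T[:3,3]=s["position"]
    return T@im["tool_from_camera"]
def save(n,c): cv2.imwrite("pics/"+n,c[...,::-1])
E
cat > a.py <<'E'
from h import *
s=ctrl.get_state();print(s)
for cam in["scene","top"]:
    im=ctrl.get_image(cam);save(cam+"1.png",im["color"]);P=cloud(im)
    np.savez(cam+".npz",P=P,c=im["color"],d=im["depth"],K=im["camera_matrix"],E=im["extrinsics"])
    for q in["lid_handle","lid_nozzle","chamber_mark","lever_pad","lid","chamber"]:
        for r in ctrl.find_in(q,cam)[:2]:
            b=r["bbox"];u,v=int(b[0]),int(b[1])
            print(cam,q,round(r["confidence"],2),np.round(b),P[v,u].round(3))
E
python3 a.py
```

```text
{'time': 0.0, 'joint_positions': array([-1.20586795,  0.32183268, -0.07009358,  1.45168721,  0.02258883,
        1.37076291, -0.05688367]), 'qd': array([ 0.00063667, -0.00069564,  0.00033148, -0.0010449 ,  0.00021514,
       -0.00012774, -0.00092177]), 'joint_torque': array([-3.94830695e-04, -4.91292679e+01, -4.03837385e-01, -3.12530637e+01,
       -6.37247809e-02,  4.39531286e-02,  1.72522869e-04]), 'position': array([0.22324465, 0.60989834, 0.23244913]), 'tool_rot': array([-5.48131826e-01, -3.09315021e+00,  2.96322168e-03]), 'ft_force': array([ 0.43292294,  0.08742662, -0.88750297]), 'torque': array([ 0.00847396, -0.00352335,  0.01267307]), 'grip_force': 0.0, 'grip_width': 1.000534033156088}
scene lid_handle 0.72 [335. 278.  58.  49.] [0.598 0.037 0.127]
scene lid_handle 0.43 [261. 334.  27.  34.] [ 0.724 -0.136  0.006]
scene lid_nozzle 0.92 [334. 279.  67.  48.] [0.599 0.037 0.123]
scene lid_nozzle 0.69 [251. 262.  33.  75.] [ 0.605 -0.173  0.161]
scene chamber_mark 0.73 [336. 296.  67.  51.] [0.646 0.048 0.118]
scene lever_pad 0.6 [251. 261.  28.  71.] [ 0.606 -0.172  0.167]
scene lid 0.93 [333. 279.  56.  45.] [0.598 0.032 0.12 ]
scene lid 0.39 [261. 335.  24.  37.] [ 0.727 -0.138  0.006]
scene chamber 0.61 [339. 296.  66.  57.] [0.647 0.053 0.12 ]
top lid_handle 0.97 [293. 206.  68.  57.] [0.579 0.036 0.167]
top lid_handle 0.27 [290. 205.  70.  77.] [0.586 0.046 0.155]
top lid_nozzle 0.81 [294. 205.  70.  59.] [0.583 0.037 0.158]
top chamber_mark 0.98 [291. 204.  66.  78.] [0.586 0.041 0.158]
top chamber_mark 0.54 [327. 289.  37.  38.] [ 0.408 -0.037  0.048]
top lever_pad 0.59 [388. 198.  22.  74.] [ 0.598 -0.173  0.166]
top lid 0.78 [292. 209.  65.  58.] [0.582 0.04  0.134]
top chamber 0.97 [288. 206.  68.  78.] [0.583 0.048 0.159]
```

Run:
```python
from h import *
a=np.load("top.npz");c=a["c"]
save("t_crop.png",cv2.resize(c[130:330,210:450],None,fx=3,fy=3,interpolation=cv2.INTER_CUBIC)[:600])
b=np.load("scene.npz")["c"]; save("s_crop.png",cv2.resize(b[200:370,200:440],None,fx=3.3,fy=3.3,interpolation=cv2.INTER_CUBIC)[:600])
```

```text
(no output)
```

View pics/t_crop.png

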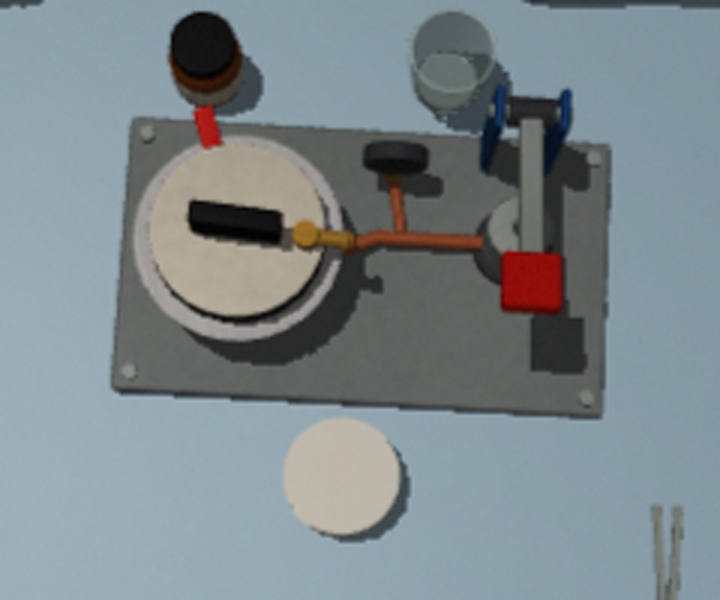

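View pics/s_crop.png

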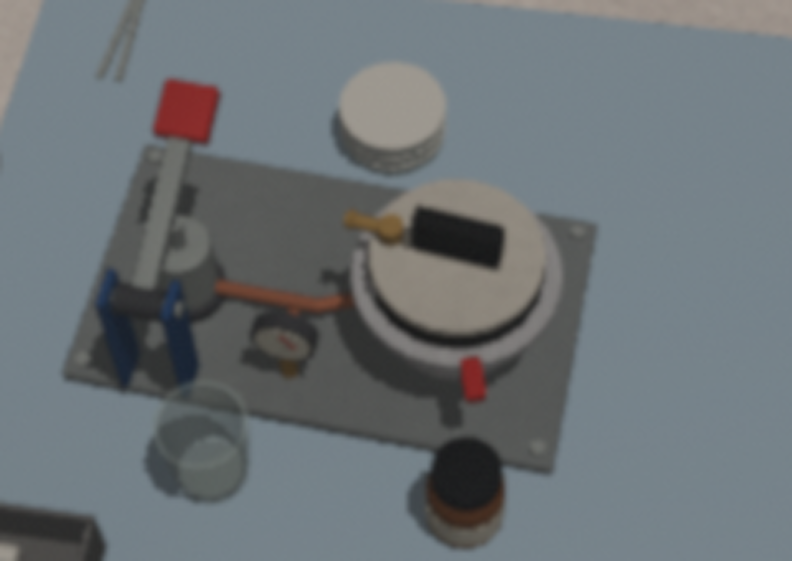

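The top crop shows the nozzle tip at about (352,240) pointing to -y and the handle at (236,221). The tab is at (207,127) towards +x and the pad at (532,282). Next I'll compute the metric points.

```bash
cat > m.py <<'E'
from h import *
for cam in["top","scene"]:
    a=np.load(cam+".npz");P=a["P"];c=a["c"].astype(int);hsv=cv2.cvtColor(a["c"],cv2.COLOR_RGB2HSV)
    z=P[...,2];r=np.hypot(P[...,0]-.59,P[...,1]-.04)
    red=((hsv[...,0]<6)|(hsv[...,0]>174))&(hsv[...,1]>190)&(hsv[...,2]>90)
    def rep(n,m):
        p=P[m]; 
        if len(p)<4: print(cam,n,len(p));return
        q=p-p.mean(0);w,V=np.linalg.eigh(np.cov(q[:,:2].T));d=V[:,1]
        t=q[:,:2]@d
        print(cam,n,len(p),"mean",p.mean(0).round(4),"median z",np.median(p[:,2]).round(4),"axis deg",np.degrees(np.arctan2(d[1],d[0])).round(1),"ext",np.ptp(t).round(3),"ends",(p[t.argmin()]).round(3),(p[t.argmax()]).round(3))
    rep("tab",red&(z>.07)&(z<.11)&(r<.16))
    rep("pad",red&(z>.15)&(r>.15))
    rep("handle",(c.max(-1)<60)&(z>.148)&(z<.18)&(r<.06))
    rep("handle_any",(c.max(-1)<50)&(z>.12)&(r<.07))
    brass=(hsv[...,0]>12)&(hsv[...,0]<25)&(hsv[...,1]>110)&(z>.105)&(r<.13)
    rep("brass",brass)
    m=(c.min(-1)>120)&(z>.1)&(z<.135)&(r<.085);p=P[m]
    A=np.c_[p[:,:2],np.ones(len(p))];k=np.linalg.lstsq(A,p[:,2],rcond=None)[0];print("lid plane",len(p),k.round(4),p.mean(0).round(4))
    cnt=max(cv2.findContours((m|((c.max(-1)<60)&(z>.12)&(r<.06))).astype(np.uint8),0,1)[0],key=cv2.contourArea)
    q=P[cnt[:,0,1],cnt[:,0,0]][:,:2];
    B=np.c_[2*q,np.ones(len(q))];s=np.linalg.lstsq(B,(q**2).sum(1),rcond=None)[0];print("circle",s[:2].round(4),np.sqrt(s[2]+s[0]**2+s[1]**2).round(4))
E
python3 m.py
```

```text
top tab 72 mean [0.6803 0.073  0.0905] median z 0.0902 axis deg -167.5 ext 0.032 ends [0.697 0.072 0.089] [0.664 0.072 0.093]
top pad 369 mean [ 0.5327 -0.1682  0.1961] median z 0.1892 axis deg 119.8 ext 0.462 ends [ 0.493 -0.414  0.15 ] [ 0.267 -0.011  1.504]
top handle 270 mean [0.5889 0.048  0.1589] median z 0.1592 axis deg 81.5 ext 0.069 ends [0.578 0.015 0.15 ] [0.598 0.082 0.156]
top handle_any 340 mean [0.5873 0.0476 0.1539] median z 0.1583 axis deg 81.2 ext 0.069 ends [0.578 0.015 0.15 ] [0.598 0.082 0.156]
top brass 133 mean [ 0.5807 -0.0151  0.1324] median z 0.133 axis deg 79.3 ext 0.047 ends [ 0.574 -0.039  0.125] [0.589 0.006 0.123]
lid plane 2051 [-0.0037 -0.0011  0.1207] [0.5901 0.0517 0.1185]
circle [0.5937 0.0502] 0.0567
scene tab 0
scene pad 0
scene handle 216 mean [0.5947 0.0463 0.1588] median z 0.1596 axis deg 81.9 ext 0.067 ends [0.59  0.013 0.16 ] [0.601 0.079 0.15 ]
scene handle_any 308 mean [0.5967 0.0466 0.1519] median z 0.1565 axis deg 82.0 ext 0.066 ends [0.593 0.013 0.142] [0.601 0.079 0.15 ]
scene brass 72 mean [ 0.5834 -0.0158  0.1339] median z 0.1337 axis deg 79.0 ext 0.043 ends [ 0.58  -0.04   0.133] [0.589 0.003 0.138]
lid plane 1176 [0.0014 0.0007 0.1182] [0.5961 0.0523 0.1191]
circle [0.5893 0.0467] 0.0552
```

```bash
cat > go.py <<'E'
# python3 go.py x y z yaw_of_tool_y_deg [n]: scaled slide/angular for 1/n of the remaining path
from h import *
import sys
x,y,z,yaw=map(float,sys.argv[1:5]);n=int(sys.argv[5]) if len(sys.argv)>5 else 1
s=ctrl.get_state();M=R.from_rotvec(s["tool_rot"]);a=np.radians(yaw)
Y=np.array([np.cos(a),np.sin(a),0]);Z=np.array([0,0,-1.]);T=R.from_matrix(np.c_[np.cross(Y,Z),Y,Z])
D=(M.inv()*T).as_rotvec()/n
for k in range(n):
    Mk=M*R.from_rotvec(D*k)
    print("slide",(Mk.inv().apply((np.array([x,y,z])-s["position"])/n)/.25).round(4),"angular",(np.degrees(D)/30).round(4))
print("t",s["time"],"pos",s["position"].round(4),"yawY",np.degrees(np.arctan2(*M.as_matrix()[[1,0],1])).round(2),"F",s["ft_force"].round(1),"T",s["torque"].round(2),"q",s["joint_positions"].round(2),"w",round(s["grip_width"],3),"gf",s["grip_force"])
E
python3 go.py 0.592 0.048 0.232 -8.5 3
```

```text
slide [-0.7192 -0.5353  0.0021] angular [ 1.000e-04 -1.000e-04  8.711e-01]
slide [-0.8815 -0.1638  0.0022] angular [ 1.000e-04 -1.000e-04  8.711e-01]
slide [-0.8635  0.2412  0.0022] angular [ 1.000e-04 -1.000e-04  8.711e-01]
t 0.7 pos [0.2234 0.6104 0.2336] yawY 69.9 F [-0.2 -0.4  0.6] T [-0.02  0.    0.01] q [-1.21  0.32 -0.07  1.45  0.02  1.37 -0.06] w 0.997 gf 0.0
```

```bash
python3 -m inch '[{"slide":[-0.18,-0.134,0],"angular":[0,0,0.218],"claw":1},{"slide":[-0.36,-0.268,0],"angular":[0,0,0.436],"claw":1},{"slide":[-0.54,-0.40,0],"angular":[0,0,0.65],"claw":1},{"slide":[-0.72,-0.535,0],"angular":[0,0,0.871],"claw":1},{"slide":[-0.72,-0.535,0],"angular":[0,0,0.871],"claw":1}]' && python3 -m inch '[{"slide":[-0.22,-0.041,0],"angular":[0,0,0.218],"claw":1},{"slide":[-0.44,-0.082,0],"angular":[0,0,0.436],"claw":1},{"slide":[-0.66,-0.123,0],"angular":[0,0,0.65],"claw":1},{"slide":[-0.88,-0.164,0],"angular":[0,0,0.871],"claw":1},{"slide":[-0.88,-0.164,0],"angular":[0,0,0.871],"claw":1}]'; python3 go.py 0.592 0.048 0.232 -8.5 1
```

```text
time: 1.2
position: [0.3501, 0.4184, 0.234]
tool_rot: [1.245, 2.882, -0.0]
ft_force: [0.5, 0.1, -0.3]
grip_width: 1.003
grip_force: 0.0
time: 1.7
position: [0.4718, 0.2305, 0.2341]
tool_rot: [1.865, 2.526, 0.001]
ft_force: [0.2, 0.6, 0.2]
grip_width: 1.0
grip_force: 0.0
slide [-0.8393  0.2447  0.0101] angular [0.0035 0.002  0.8542]
t 1.7 pos [0.4718 0.2305 0.2341] yawY 17.13 F [0.2 0.6 0.2] T [-0.06  0.03  0.  ] q [-0.8   0.05  0.3   1.77 -0.01  1.32 -0.19] w 1.0 gf 0.0
```

```bash
python3 -m inch '[{"slide":[-0.21,0.06,0],"angular":[0,0,0.214],"claw":1},{"slide":[-0.42,0.12,0],"angular":[0,0,0.428],"claw":1},{"slide":[-0.63,0.18,0],"angular":[0,0,0.64],"claw":1},{"slide":[-0.84,0.245,0],"angular":[0,0,0.855],"claw":1},{"slide":[-0.84,0.245,0],"angular":[0,0,0.855],"claw":1},{"slide":[-0.84,0.245,0],"angular":[0,0,0.855],"claw":1}]'
cat > w.py <<'E'
from h import *
import sys
s=ctrl.get_state();im=ctrl.get_image("wrist");save(sys.argv[1],im["color"]);P=cloud(im,wristE(im,s))
np.savez("wrist.npz",P=P,c=im["color"]);c=im["color"].astype(int);z=P[...,2];r=np.hypot(P[...,0]-.592,P[...,1]-.048)
hsv=cv2.cvtColor(im["color"],cv2.COLOR_RGB2HSV)
def rep(n,m):
    p=P[m]
    if len(p)<10: print(n,len(p));return
    q=p-p.mean(0);w,V=np.linalg.eigh(np.cov(q[:,:2].T));d=V[:,1];t=q[:,:2]@d
    print(n,len(p),p.mean(0).round(4),"ax",np.degrees(np.arctan2(d[1],d[0])).round(1),"ext",np.ptp(t).round(3),"mid",(p.mean(0)[:2]+d*(t.max()+t.min())/2).round(4),"zmed",np.median(p[:,2]).round(4))
rep("handle",(c.max(-1)<70)&(z>.145)&(z<.175)&(r<.06))
rep("tab",((hsv[...,0]<6)|(hsv[...,0]>174))&(hsv[...,1]>170)&(z>.07)&(z<.11)&(r<.16))
rep("brass",(hsv[...,0]>12)&(hsv[...,0]<25)&(hsv[...,1]>110)&(z>.1)&(z<.14)&(r<.13))
m=(c.min(-1)>110)&(z>.1)&(z<.135)&(r<.085);rep("lid",m)
E
python3 w.py w1.png; python3 go.py 0.592 0.048 0.232 -8.5 1
```

```text
time: 2.3
position: [0.5924, 0.0496, 0.2336]
tool_rot: [2.376, 2.051, -0.001]
ft_force: [-0.9, 0.2, -0.3]
grip_width: 0.996
grip_force: 0.0
handle 3329 [0.5909 0.0507 0.1598] ax 81.8 ext 0.07 mid [0.5905 0.0481] zmed 0.1602
tab 921 [0.6795 0.073  0.0912] ax -166.0 ext 0.064 mid [0.6946 0.0767] zmed 0.0913
brass 329 [ 0.5821 -0.0127  0.1342] ax 80.8 ext 0.043 mid [ 0.5811 -0.0191] zmed 0.1344
lid 17017 [0.5941 0.0692 0.1184] ax 165.4 ext 0.135 mid [0.5958 0.0687] zmed 0.1184
slide [-0.0182  0.0051  0.0058] angular [-0.0002  0.0007  0.0105]
t 2.35 pos [0.5914 0.0527 0.2335] yawY -8.19 F [-0.  -0.1 -0.6] T [-0.06  0.06 -0.04] q [-0.56  0.21  0.5   1.61 -0.1   1.34 -0.19] w 1.002 gf 0.0
```

View pics/w1.png

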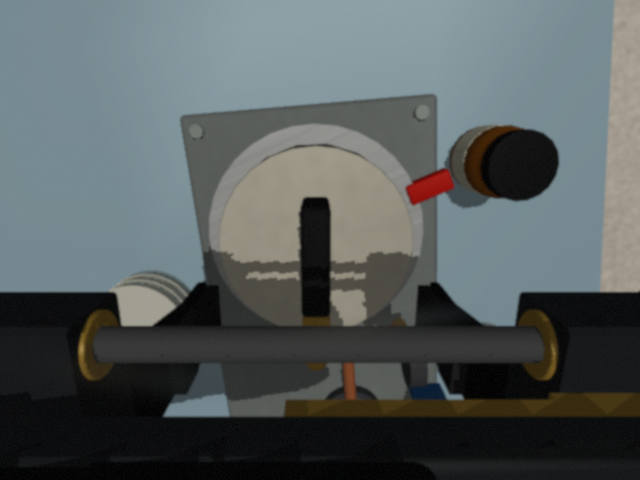

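```bash
python3 go.py 0.591 0.048 0.142 -8.3 1; python3 go.py 0.591 0.048 0.142 -8.3 1
```

```text
slide [-0.0186  0.0012  0.3658] angular [-0.0002  0.0007  0.0038]
t 2.35 pos [0.5914 0.0527 0.2335] yawY -8.19 F [-0.  -0.1 -0.6] T [-0.06  0.06 -0.04] q [-0.56  0.21  0.5   1.61 -0.1   1.34 -0.19] w 1.002 gf 0.0
slide [-0.0186  0.0012  0.3658] angular [-0.0002  0.0007  0.0038]
t 2.35 pos [0.5914 0.0527 0.2335] yawY -8.19 F [-0.  -0.1 -0.6] T [-0.06  0.06 -0.04] q [-0.56  0.21  0.5   1.61 -0.1   1.34 -0.19] w 1.002 gf 0.0
```

```bash
python3 -m inch '[{"slide":[-0.018,0.001,0.12],"angular":[0,0,0.004],"claw":1},{"slide":[-0.018,0.001,0.22],"angular":[0,0,0.004],"claw":1},{"slide":[-0.018,0.001,0.30],"angular":[0,0,0.004],"claw":1},{"slide":[-0.018,0.001,0.365],"angular":[0,0,0.004],"claw":1},{"slide":[-0.018,0.001,0.365],"angular":[0,0,0.004],"claw":1},{"slide":[-0.018,0.001,0.365],"angular":[0,0,0.004],"claw":1}]'; python3 go.py 0.591 0.048 0.142 -8.3 1
```

```text
time: 2.95
position: [0.5903, 0.0514, 0.1427]
tool_rot: [-2.37, -2.061, -0.001]
ft_force: [0.8, -0.2, 0.7]
grip_width: 1.001
grip_force: 0.0
slide [-0.0131  0.0045  0.0026] angular [-0.0006 -0.0015  0.0102]
t 2.95 pos [0.5903 0.0514 0.1427] yawY -7.99 F [ 0.8 -0.2  0.7] T [-0.06  0.06 -0.01] q [-0.55  0.28  0.49  1.73 -0.14  1.17 -0.16] w 1.001 gf 0.0
```

```bash
python3 -m inch '[{"slide":[-0.013,0.004,0.002],"angular":[0,0,0.01],"claw":1},{"slide":[-0.013,0.004,0.002],"angular":[0,0,0.01],"claw":1}]' 20; python3 go.py 0.591 0.048 0.142 -8.3 1;python3 -m inch '[{"slide":[0,0,0],"angular":[0,0,0],"claw":-1},{"slide":[0,0,0],"angular":[0,0,0],"claw":-1},{"slide":[0,0,0],"angular":[0,0,0],"claw":-1},{"slide":[0,0,0],"angular":[0,0,0],"claw":-1},{"slide":[0,0,0],"angular":[0,0,0],"claw":-1},{"slide":[0,0,0],"angular":[0,0,0],"claw":-1}]' 20; python3 go.py 0.591 0.048 0.142 -8.3 1
```

```text
time: 3.15
position: [0.592, 0.046, 0.1431]
tool_rot: [2.378, 2.051, 0.003]
ft_force: [-0.2, -0.1, -0.9]
grip_width: 1.0
grip_force: 0.0
slide [ 0.0073 -0.0049  0.0043] angular [ 0.0039 -0.0011 -0.0051]
t 3.15 pos [0.592  0.046  0.1431] yawY -8.45 F [-0.2 -0.1 -0.9] T [-0.11  0.08  0.03] q [-0.54  0.28  0.5   1.73 -0.14  1.17 -0.16] w 1.0 gf 0.0
time: 3.75
position: [0.5912, 0.0463, 0.1418]
tool_rot: [-2.379, -2.052, -0.0]
ft_force: [-0.4, 0.5, -0.1]
grip_width: 0.537
grip_force: 0.0
slide [ 0.0064 -0.0018 -0.0008] angular [-0.     -0.     -0.0043]
t 3.75 pos [0.5912 0.0463 0.1418] yawY -8.43 F [-0.4  0.5 -0.1] T [-0.08  0.05 -0.07] q [-0.54  0.28  0.49  1.73 -0.14  1.17 -0.16] w 0.537 gf 0.0
```

```bash
python3 -m inch '[{"slide":[0.005,0,0],"angular":[0,0,0],"claw":-1},{"slide":[0.005,0,0],"angular":[0,0,0],"claw":-1},{"slide":[0.005,0,0],"angular":[0,0,0],"claw":-1},{"slide":[0.005,0,0],"angular":[0,0,0],"claw":-1},{"slide":[0.005,0,0],"angular":[0,0,0],"claw":-1},{"slide":[0.005,0,0],"angular":[0,0,0],"claw":-1},{"slide":[0.005,0,0],"angular":[0,0,0],"claw":-1},{"slide":[0.005,0,0],"angular":[0,0,0],"claw":-1}]' 20; python3 go.py 0.591 0.048 0.142 -8.3 1
```

```text
time: 4.55
position: [0.5912, 0.0477, 0.1418]
tool_rot: [-2.378, -2.052, 0.0]
ft_force: [-0.8, 0.5, 0.9]
grip_width: 0.201
grip_force: 20.0
slide [ 0.0012 -0.0011 -0.0009] angular [-0.0008 -0.0001 -0.004 ]
t 4.55 pos [0.5912 0.0477 0.1418] yawY -8.42 F [-0.8  0.5  0.9] T [-0.01  0.38  0.14] q [-0.54  0.28  0.49  1.73 -0.14  1.17 -0.16] w 0.201 gf 19.997234337497503
```

```bash
python3 -m inch '[{"slide":[0,0,0.004],"angular":[0,0,-0.2],"claw":-1},{"slide":[0,0,0.004],"angular":[0,0,-0.4],"claw":-1},{"slide":[0,0,0.004],"angular":[0,0,-0.6],"claw":-1},{"slide":[0,0,0.004],"angular":[0,0,-0.8],"claw":-1},{"slide":[0,0,0.004],"angular":[0,0,-1],"claw":-1},{"slide":[0,0,0.004],"angular":[0,0,-1],"claw":-1}]' 20; python3 go.py 0.591 0.048 0.142 21.6 1
```

```text
time: 5.15
position: [0.5914, 0.0473, 0.1417]
tool_rot: [-1.764, -2.599, -0.001]
ft_force: [-3.3, -0.6, 4.7]
grip_width: 0.205
grip_force: 20.0
slide [ 0.003  -0.0005 -0.0011] angular [ 0.0005 -0.0006  0.0024]
t 5.15 pos [0.5914 0.0473 0.1417] yawY 21.67 F [-3.3 -0.6  4.7] T [-0.09  0.76  0.2 ] q [-0.48  0.27  0.42  1.73 -0.12  1.17  0.35] w 0.205 gf 20.01941391499713
```

```bash
python3 -m inch '[{"slide":[0,0,0],"angular":[0,0,-0.2],"claw":-1},{"slide":[0,0,0],"angular":[0,0,-0.4],"claw":-1},{"slide":[0,0,0],"angular":[0,0,-0.6],"claw":-1},{"slide":[0,0,0],"angular":[0,0,-0.8],"claw":-1},{"slide":[0,0,0],"angular":[0,0,-1],"claw":-1},{"slide":[0,0,0],"angular":[0,0,-1],"claw":-1}]' 20; python3 -m inch '[{"slide":[0,0,0],"angular":[0,0,-0.2],"claw":-1},{"slide":[0,0,0],"angular":[0,0,-0.4],"claw":-1},{"slide":[0,0,0],"angular":[0,0,-0.6],"claw":-1},{"slide":[0,0,0],"angular":[0,0,-0.8],"claw":-1},{"slide":[0,0,0],"angular":[0,0,-1],"claw":-1},{"slide":[0,0,0],"angular":[0,0,-1],"claw":-1}]' 20; python3 go.py 0.591 0.048 0.142 91 1
```

```text
time: 5.75
position: [0.5912, 0.0472, 0.1417]
tool_rot: [-1.031, -2.967, -0.0]
ft_force: [-4.5, -0.8, 5.0]
grip_width: 0.208
grip_force: 20.0
time: 6.35
position: [0.5912, 0.047, 0.1418]
tool_rot: [-0.229, -3.133, 0.0]
ft_force: [-3.4, -0.7, 4.9]
grip_width: 0.204
grip_force: 20.0
slide [ 0.0013  0.0038 -0.0009] angular [-0.     -0.0007 -0.3115]
t 6.35 pos [0.5912 0.047  0.1418] yawY 81.66 F [-3.4 -0.7  4.9] T [-0.2   0.88  0.12] q [-0.37  0.26  0.29  1.72 -0.08  1.17  1.36] w 0.204 gf 20.01506657106802
```

```bash
python3 -m inch '[{"slide":[0,0,0.004],"angular":[0,0,-0.15],"claw":-1},{"slide":[0,0,0.008],"angular":[0,0,-0.3],"claw":-1},{"slide":[0,0,0.008],"angular":[0,0,-0.35],"claw":-1},{"slide":[0,0,0.008],"angular":[0,0,-0.4],"claw":-1},{"slide":[0,0,0.008],"angular":[0,0,-0.45],"claw":-1},{"slide":[0,0,0.008],"angular":[0,0,-0.5],"claw":-1}]' 35; python3 go.py 0.591 0.048 0.142 97 1;  python3 -m inch '[{"slide":[0,0,0],"angular":[0,0,-0.05],"claw":-1},{"slide":[0,0,0],"angular":[0,0,-0.1],"claw":-1},{"slide":[0,0,0],"angular":[0,0,-0.1],"claw":-1}]' 35; python3 go.py 0.591 0.048 0.142 97 1
```

```text
time: 6.95
position: [0.5913, 0.0469, 0.1415]
tool_rot: [-0.177, 3.136, 0.001]
ft_force: [-6.8, -1.2, 14.3]
grip_width: 0.198
grip_force: 35.2
slide [ 0.0007  0.0044 -0.002 ] angular [ 0.0014  0.0005 -0.0176]
t 6.95 pos [0.5913 0.0469 0.1415] yawY 96.47 F [-6.8 -1.2 14.3] T [-0.19  1.62 -0.62] q [-0.34  0.26  0.25  1.72 -0.07  1.16  1.62] w 0.198 gf 35.236992007121444
time: 7.25
position: [0.591, 0.0471, 0.1387]
tool_rot: [0.262, -3.13, 0.0]
ft_force: [-0.3, -0.7, -4.0]
grip_width: 0.201
grip_force: 35.0
slide [-0.0007  0.0036 -0.0132] angular [-0.0001 -0.0012  0.0851]
t 7.25 pos [0.591  0.0471 0.1387] yawY 99.55 F [-0.3 -0.7 -4. ] T [-0.1   0.23  0.13] q [-0.34  0.27  0.25  1.73 -0.07  1.16  1.67] w 0.201 gf 35.001059020869434
```

```bash
python3 -m inch '[{"slide":[0,0,0.008],"angular":[0,0,-0.02],"claw":-1},{"slide":[0,0,0.016],"angular":[0,0,-0.02],"claw":-1},{"slide":[0,0,0.024],"angular":[0,0,-0.02],"claw":-1},{"slide":[0,0,0.028],"angular":[0,0,-0.02],"claw":-1},{"slide":[0,0,0.028],"angular":[0,0,-0.02],"claw":-1}]' 35; python3 go.py 0.591 0.048 0.132 100 1
```

```text
time: 7.75
position: [0.5908, 0.0474, 0.1328]
tool_rot: [0.278, -3.128, -0.0]
ft_force: [-6.1, -0.9, 5.7]
grip_width: 0.206
grip_force: 35.0
slide [-0.0012  0.0022  0.0033] angular [ 0.0004 -0.0026  0.0055]
t 7.75 pos [0.5908 0.0474 0.1328] yawY 100.16 F [-6.1 -0.9  5.7] T [-0.24  1.19 -0.  ] q [-0.33  0.27  0.25  1.73 -0.07  1.15  1.68] w 0.206 gf 34.99427751637995
```

```bash
python3 -m inch '[{"slide":[0,0,-0.004],"angular":[0,0,0],"claw":-1},{"slide":[0,0,-0.004],"angular":[0,0,0],"claw":0},{"slide":[0,0,-0.004],"angular":[0,0,0],"claw":0},{"slide":[0,0,-0.004],"angular":[0,0,0],"claw":0},{"slide":[0,0,-0.004],"angular":[0,0,0],"claw":0},{"slide":[0,0,-0.004],"angular":[0,0,0],"claw":0},{"slide":[0,0,-0.1],"angular":[0,0,0],"claw":0},{"slide":[0,0,-0.22],"angular":[0,0,0],"claw":0},{"slide":[0,0,-0.36],"angular":[0,0,0],"claw":0},{"slide":[0,0,-0.44],"angular":[0,0,0],"claw":0}]' 20; python3 go.py 0.591 0.048 0.25 100 1; python3 w.py w2.png
cat > p.py <<'E'
from h import *
im=ctrl.get_image("top");P=cloud(im);c=im["color"];hsv=cv2.cvtColor(c,cv2.COLOR_RGB2HSV)
red=((hsv[...,0]<6)|(hsv[...,0]>174))&(hsv[...,1]>190)&(hsv[...,2]>90);z=P[...,2]
m=red&(np.hypot(P[...,0]-.53,P[...,1]+.172)<.06)&(z>.08)&(z<.23)
print("pad",m.sum(),P[m].mean(0).round(4),P[m].min(0).round(3),P[m].max(0).round(3))
E
python3 p.py
```

```text
time: 8.75
position: [0.5925, 0.0476, 0.2449]
tool_rot: [-0.278, 3.125, 0.001]
ft_force: [0.9, 0.3, 0.4]
grip_width: 0.498
grip_force: 0.0
slide [ 0.0056  0.0026 -0.0203] angular [-0.      0.0076  0.0056]
t 8.75 pos [0.5925 0.0476 0.2449] yawY 100.17 F [0.9 0.3 0.4] T [ 0.04 -0.03  0.04] q [-0.34  0.19  0.25  1.59 -0.05  1.36  1.66] w 0.498 gf 0.0
handle 2750 [0.5888 0.0473 0.1512] ax -169.8 ext 0.069 mid [0.5911 0.0477] zmed 0.1513
tab 78 [0.6694 0.0728 0.0916] ax -179.9 ext 0.009 mid [0.6693 0.0728] zmed 0.0916
brass 578 [0.646  0.0577 0.1251] ax -168.9 ext 0.104 mid [0.6088 0.0504] zmed 0.1254
lid 10283 [0.6059 0.0575 0.1095] ax 115.0 ext 0.135 mid [0.6071 0.055 ] zmed 0.1095
pad 382 [ 0.5334 -0.167   0.189 ] [ 0.512 -0.189  0.174] [ 0.557 -0.146  0.2  ]
```

View pics/w2.png

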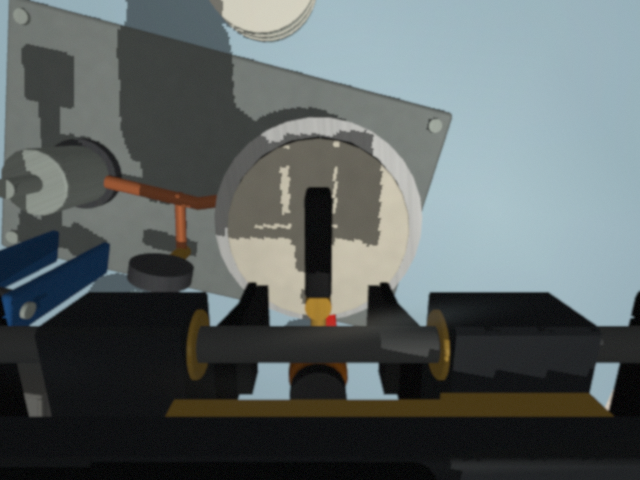

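Home is confirmed: the lid surface dropped from 0.1184 to 0.1095 m, and the picture shows the handle and nozzle lined up over the tab at about (325,320). Next is the lever.

```bash
python3 go.py 0.534 -0.168 0.23 100 1
```

```text
slide [ 0.3869 -0.8073  0.0602] angular [0.0001 0.0137 0.0056]
t 8.85 pos [0.5935 0.0477 0.2457] yawY 100.17 F [-0.1 -0.2 -0.5] T [-0.01 -0.02 -0.06] q [-0.34  0.19  0.25  1.59 -0.05  1.36  1.66] w 0.501 gf 0.0
```

```bash
python3 -m inch '[{"slide":[0.077,-0.16,0],"angular":[0,0,0],"claw":-1},{"slide":[0.155,-0.32,0],"angular":[0,0,0],"claw":-1},{"slide":[0.23,-0.48,0],"angular":[0,0,0],"claw":-1},{"slide":[0.31,-0.65,0.03],"angular":[0,0,0],"claw":-1},{"slide":[0.387,-0.807,0.06],"angular":[0,0.01,0],"claw":-1},{"slide":[0.387,-0.807,0.06],"angular":[0,0.01,0],"claw":-1},{"slide":[0.387,-0.807,0.06],"angular":[0,0.01,0],"claw":-1},{"slide":[0.387,-0.807,0.06],"angular":[0,0.01,0],"claw":-1},{"slide":[0.387,-0.807,0.06],"angular":[0,0.01,0],"claw":-1}]' 20; python3 go.py 0.534 -0.168 0.205 100 1
```

```text
time: 9.75
position: [0.5324, -0.1662, 0.2265]
tool_rot: [0.283, -3.123, -0.0]
ft_force: [0.6, -0.7, 0.3]
grip_width: 0.001
grip_force: 0.0
slide [-0.0055 -0.0081  0.086 ] angular [ 0.001  -0.0101  0.0115]
t 9.75 pos [ 0.5324 -0.1662  0.2265] yawY 100.35 F [ 0.6 -0.7  0.3] T [ 0.01  0.01 -0.02] q [-0.11  0.13  0.4   1.7  -0.05  1.32  2.05] w 0.001 gf 0.0
```

```bash
python3 -m inch '[{"slide":[-0.006,-0.008,0.08],"angular":[0,0,0],"claw":-1},{"slide":[-0.006,-0.008,0.12],"angular":[0,0,0],"claw":-1},{"slide":[-0.006,-0.008,0.17],"angular":[0,0,0],"claw":-1},{"slide":[-0.006,-0.008,0.22],"angular":[0,0,0],"claw":-1},{"slide":[-0.006,-0.008,0.27],"angular":[0,0,0],"claw":-1},{"slide":[-0.006,-0.008,0.32],"angular":[0,0,0],"claw":-1},{"slide":[-0.006,-0.008,0.36],"angular":[0,0,0],"claw":-1},{"slide":[-0.006,-0.008,0.39],"angular":[0,0,0],"claw":-1},{"slide":[-0.006,-0.008,0.40],"angular":[0,0,0],"claw":-1},{"slide":[-0.006,-0.008,0.40],"angular":[0,0,0],"claw":-1}]'; python3 go.py 0.534 -0.168 0.124 100 1;python3 p.py
```

```text
time: 10.75
position: [0.5331, -0.1693, 0.1297]
tool_rot: [0.279, -3.124, -0.001]
ft_force: [-10.0, 3.3, 19.1]
grip_width: 0.003
grip_force: 10.0
slide [-0.0044  0.0047  0.0226] angular [ 0.0024 -0.0095  0.0071]
t 10.75 pos [ 0.5331 -0.1693  0.1297] yawY 100.21 F [-10.    3.3  19.1] T [0.55 1.78 0.  ] q [-0.1   0.21  0.4   1.82 -0.09  1.13  2.09] w 0.003 gf 10.037963172071613p.py:5: RuntimeWarning: Mean of empty slice.
  print("pad",m.sum(),P[m].mean(0).round(4),P[m].min(0).round(3),P[m].max(0).round(3))
  ret = um.true_divide(
Traceback (most recent call last):
  File "p.py", line 5, in <module>
    print("pad",m.sum(),P[m].mean(0).round(4),P[m].min(0).round(3),P[m].max(0).round(3))
                                              ~~~~~~~~^^^
ValueError: zero-size array to reduction operation minimum which has no identity
```

```bash
python3 -m inch '[{"slide":[0,0,0.008],"angular":[0,0,0],"claw":-1},{"slide":[0,0,0.012],"angular":[0,0,0],"claw":-1},{"slide":[0,0,0.012],"angular":[0,0,0],"claw":-1}]'; python3 go.py 0.534 -0.168 0.124 100 1
```

```text
time: 11.1
position: [0.5333, -0.1694, 0.129]
tool_rot: [0.279, -3.125, -0.002]
ft_force: [-14.2, 3.9, 32.5]
grip_width: 0.008
grip_force: 16.9
slide [-0.0039  0.0049  0.0199] angular [ 0.0033 -0.0077  0.0071]
t 11.1 pos [ 0.5333 -0.1694  0.129 ] yawY 100.21 F [-14.2   3.9  32.5] T [ 0.85  2.91 -0.02] q [-0.1   0.22  0.4   1.82 -0.09  1.13  2.09] w 0.008 gf 16.921880302688805
```

```bash
python3 -m inch '[{"slide":[0,0,-0.08],"angular":[0,0,0],"claw":-1},{"slide":[0,0,-0.16],"angular":[0,0,0],"claw":-1},{"slide":[0,0,-0.25],"angular":[0,0,0],"claw":-1},{"slide":[0,0,-0.34],"angular":[0,0,0],"claw":-1},{"slide":[0,0,-0.38],"angular":[0,0,0],"claw":-1},{"slide":[0,0,-0.38],"angular":[0,0,0],"claw":-1},{"slide":[0,0,-0.38],"angular":[0,0,0],"claw":-1}]'; python3 go.py 0.534 -0.168 0.22 100 1
python3 - <<'E'
from h import *
im=ctrl.get_image("scene");P=cloud(im);c=im["color"];hsv=cv2.cvtColor(c,cv2.COLOR_RGB2HSV)
red=((hsv[...,0]<6)|(hsv[...,0]>174))&(hsv[...,1]>170)&(hsv[...,2]>60)
m=red&(np.hypot(P[...,0]-.53,P[...,1]+.172)<.06)
print(m.sum(),np.percentile(P[m],[5,50,95],axis=0).round(3) if m.any() else 0)
save("s2.png",cv2.resize(c[150:350,200:440],None,fx=3,fy=3))
E
```

```text
time: 11.8
position: [0.5331, -0.1694, 0.2175]
tool_rot: [0.278, -3.122, -0.0]
ft_force: [0.6, -0.1, -0.5]
grip_width: 0.005
grip_force: 0.0
slide [-0.0046  0.0047 -0.01  ] angular [ 0.0015 -0.0131  0.0064]
t 11.8 pos [ 0.5331 -0.1694  0.2175] yawY 100.19 F [ 0.6 -0.1 -0.5] T [0.01 0.03 0.01] q [-0.11  0.14  0.41  1.71 -0.06  1.31  2.06] w 0.005 gf 0.0
41 [[ 0.521 -0.161  0.184]
 [ 0.532 -0.155  0.19 ]
 [ 0.555 -0.151  0.197]]
```

View pics/s2.png

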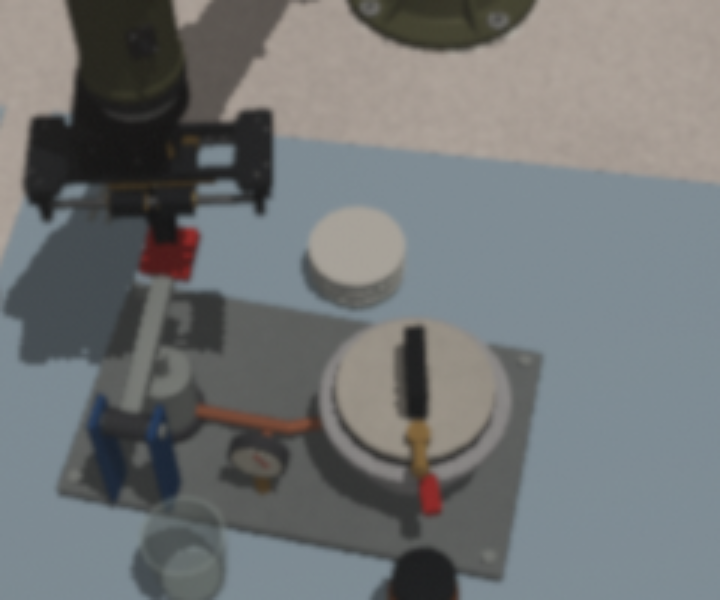

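The lever is back up, with the pad at crop (168,252) and z about 0.19 m. The lid is flush with its nozzle at (420,450), above the tab at (430,495). Now the remaining strokes, plus one spare.

```bash
for i in 1; do :; done
python3 -m inch '[{"slide":[0,0,0.06],"angular":[0,0,0],"claw":-1},{"slide":[0,0,0.12],"angular":[0,0,0],"claw":-1},{"slide":[0,0,0.18],"angular":[0,0,0],"claw":-1},{"slide":[0,0,0.24],"angular":[0,0,0],"claw":-1},{"slide":[0,0,0.30],"angular":[0,0,0],"claw":-1},{"slide":[0,0,0.34],"angular":[0,0,0],"claw":-1},{"slide":[0,0,0.37],"angular":[0,0,0],"claw":-1},{"slide":[0,0,0.378],"angular":[0,0,0],"claw":-1},{"slide":[0,0,0.378],"angular":[0,0,0],"claw":-1},{"slide":[0,0,0.378],"angular":[0,0,0],"claw":-1}]'
python3 -m inch '[{"slide":[0,0,-0.08],"angular":[0,0,0],"claw":-1},{"slide":[0,0,-0.16],"angular":[0,0,0],"claw":-1},{"slide":[0,0,-0.25],"angular":[0,0,0],"claw":-1},{"slide":[0,0,-0.34],"angular":[0,0,0],"claw":-1},{"slide":[0,0,-0.378],"angular":[0,0,0],"claw":-1},{"slide":[0,0,-0.378],"angular":[0,0,0],"claw":-1},{"slide":[0,0,-0.378],"angular":[0,0,0],"claw":-1}]'
python3 -m inch '[{"slide":[0,0,0.06],"angular":[0,0,0],"claw":-1},{"slide":[0,0,0.12],"angular":[0,0,0],"claw":-1},{"slide":[0,0,0.18],"angular":[0,0,0],"claw":-1},{"slide":[0,0,0.24],"angular":[0,0,0],"claw":-1},{"slide":[0,0,0.30],"angular":[0,0,0],"claw":-1},{"slide":[0,0,0.34],"angular":[0,0,0],"claw":-1},{"slide":[0,0,0.37],"angular":[0,0,0],"claw":-1},{"slide":[0,0,0.378],"angular":[0,0,0],"claw":-1},{"slide":[0,0,0.378],"angular":[0,0,0],"claw":-1},{"slide":[0,0,0.378],"angular":[0,0,0],"claw":-1}]'
python3 -m inch '[{"slide":[0,0,-0.08],"angular":[0,0,0],"claw":-1},{"slide":[0,0,-0.16],"angular":[0,0,0],"claw":-1},{"slide":[0,0,-0.25],"angular":[0,0,0],"claw":-1},{"slide":[0,0,-0.34],"angular":[0,0,0],"claw":-1},{"slide":[0,0,-0.378],"angular":[0,0,0],"claw":-1},{"slide":[0,0,-0.378],"angular":[0,0,0],"claw":-1},{"slide":[0,0,-0.378],"angular":[0,0,0],"claw":-1}]'
```

```text
time: 12.85
position: [0.5321, -0.17, 0.1285]
tool_rot: [0.277, -3.123, -0.003]
ft_force: [-15.9, 4.3, 37.5]
grip_width: 0.005
grip_force: 19.7
time: 13.55
position: [0.5327, -0.1695, 0.2167]
tool_rot: [0.278, -3.121, -0.001]
ft_force: [-0.4, 0.9, -0.4]
grip_width: 0.008
grip_force: 0.0
time: 14.55
position: [0.532, -0.17, 0.1284]
tool_rot: [0.277, -3.123, -0.003]
ft_force: [-16.3, 4.0, 38.1]
grip_width: 0.006
grip_force: 20.1
time: 15.25
position: [0.5326, -0.1695, 0.2167]
tool_rot: [0.278, -3.121, -0.001]
ft_force: [-0.7, 0.8, -1.4]
grip_width: 0.002
grip_force: 0.0
```

```bash
python3 -m inch '[{"slide":[0,0,0.06],"angular":[0,0,0],"claw":-1},{"slide":[0,0,0.12],"angular":[0,0,0],"claw":-1},{"slide":[0,0,0.18],"angular":[0,0,0],"claw":-1},{"slide":[0,0,0.24],"angular":[0,0,0],"claw":-1},{"slide":[0,0,0.30],"angular":[0,0,0],"claw":-1},{"slide":[0,0,0.34],"angular":[0,0,0],"claw":-1},{"slide":[0,0,0.37],"angular":[0,0,0],"claw":-1},{"slide":[0,0,0.378],"angular":[0,0,0],"claw":-1},{"slide":[0,0,0.378],"angular":[0,0,0],"claw":-1},{"slide":[0,0,0.378],"angular":[0,0,0],"claw":-1}]'
python3 -m inch '[{"slide":[0,0,-0.08],"angular":[0,0,0],"claw":-1},{"slide":[0,0,-0.16],"angular":[0,0,0],"claw":-1},{"slide":[0,0,-0.25],"angular":[0,0,0],"claw":-1},{"slide":[0,0,-0.34],"angular":[0,0,0],"claw":-1},{"slide":[0,0,-0.44],"angular":[0,0,0],"claw":-1},{"slide":[0,0,-0.52],"angular":[0,0,0],"claw":-1},{"slide":[0,0,-0.56],"angular":[0,0,0],"claw":-1},{"slide":[0,0,-0.56],"angular":[0,0,0],"claw":-1},{"slide":[0,0,-0.56],"angular":[0,0,0],"claw":-1}]'
python3 - <<'E'
from h import *
im=ctrl.get_image("scene");P=cloud(im);c=im["color"];z=P[...,2]
hsv=cv2.cvtColor(c,cv2.COLOR_RGB2HSV)
red=((hsv[...,0]<6)|(hsv[...,0]>174))&(hsv[...,1]>170)&(hsv[...,2]>60)
m=red&(np.hypot(P[...,0]-.53,P[...,1]+.172)<.06);print("pad",m.sum(),np.median(P[m],0).round(3))
m=(c.min(-1)>110)&(z>.1)&(z<.135)&(np.hypot(P[...,0]-.591,P[...,1]-.048)<.06);print("lid",m.sum(),np.median(z[m]).round(4))
save("s3.png",c)
s=ctrl.get_state();print(s["time"],s["position"],s["ft_force"].round(1))
E
```

```text
time: 16.25
position: [0.5321, -0.17, 0.1284]
tool_rot: [0.277, -3.123, -0.003]
ft_force: [-15.6, 4.6, 37.7]
grip_width: 0.007
grip_force: 20.1
time: 17.15
position: [0.5332, -0.1695, 0.2624]
tool_rot: [0.278, -3.122, -0.0]
ft_force: [-0.3, -0.5, 0.2]
grip_width: 0.001
grip_force: 0.0
pad 77 [ 0.546 -0.161  0.188]
lid 1096 0.1098
17.2 [ 0.53306418 -0.16949128  0.26227545] [-0.2 -0.5  0. ]
```

View pics/s3.png

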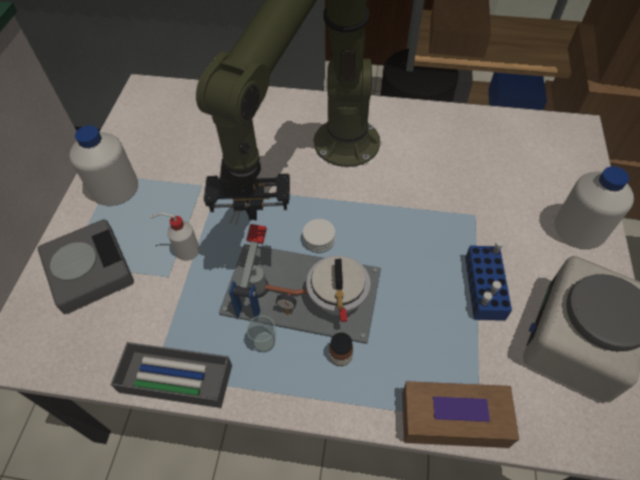

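The picture shows the lever up at (257,233), the lid home at (338,280) with its nozzle over the tab at (342,312), and the arm clear of everything. The other things on the bench are undisturbed.

```bash
python3 -c "
from bench import ctrl
print(ctrl.close_job())"
```

```text
the job is handed in; nothing more can be done
None
```

I turned the lid until it dropped fully home (9 mm) near the red tab, then pumped the lever through four full strokes. It ended up, with the lid still home and nothing else touched, and I handed the job in at about 17 s.

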